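Index the tube carrier to the reader and lock it

TASK

Slide the tube carrier along its rail to the station in front of the barcode reader (the box-shaped head with the dark window, not the round magnifier), so that it clicks into that station. Then lock it there with the winged knob: press the knob down, turn it clockwise as far as it goes and let it go, so that it stays down. Do not disturb the dropper bottle that stands behind the rail.

Things in the scene. Friction and masses are not known exactly. Their poses are not given: they have to be found in the camera images.
- rail: fixed rail unit: aluminium base plate 176 mm deep (x), 500 mm long (y), top 11 mm above the bench. Origin at the middle of the underside; y runs along the rail (to the robot's left), x away from the robot. Stations at y = -140, 0 and +140 mm, each with a 9 mm slot in the steel index strip along the front edge. End blocks at y = -240 and +240 mm are 41 mm high
- carrier (a joint): position of the carrier along the rail's y (m): 0 middle station, +0.140 left, -0.140 right, end stops at +-0.165. A sprung ball drops into the index slot within about 3 mm of a station and centres the carrier; about 7 N pushes it out again, 1.5 N slides it between stations
- carrier_mid (a point): origin of the carrier, a grey plate 144 mm (x) by 130 mm (y), top 33 mm above the bench, that rides on the rail. The point is at the plate's centre in x and y, at bench height; axes as the rail's. 48 mm in +x of it stands a row of five capped sample tubes along y, fixed in a white block, tops 138 mm above the bench
- tab_left (a point): middle of the outer face of the carrier's left (+y) upright push tab, 53 mm above the bench; the tab is 75 mm wide in x, 5 mm thick, and stands from 33 to 63 mm height; push it toward -y. It lies 65 mm in +y and 22 mm in -x of carrier_mid
- tab_right (a point): the same on the right (-y) tab; push it toward +y. It lies 65 mm in -y and 22 mm in -x of carrier_mid
- knob_grip (a point): grip point of the lock's winged knob, on its vertical axis, 45 mm in -x of carrier_mid, 104 mm above the bench when up. The wing is a black bar 62 mm long (this point's x; along the rail's x when unlocked), 15 mm thick (its y), from 14 mm below to 12 mm above the point. The round housing below it is 49 mm wide, top at 66 mm, with the return spring
- lock_press (a joint): how far the knob is pressed down (m): 0 up, 0.012 at most. The spring takes 3 N at first, 9 N at the bottom. Only at a station does it go down more than 2 mm (the lock pin then enters its slot in the rail). It must be pressed at least 0.009 before it can be turned; locked, it stays at about 0.007
- lock_knob (a joint): turn of the knob (rad), clockwise seen from above: 0 unlocked, 1.08 at the stop. Past about 1.0 it springs up 2 mm into its catch and stays locked
- reader: barcode reader, fixed behind one of the outer stations (left or right, it varies): white box-shaped head 50 x 84 x 66 mm with a dark window towards the rail, on a post and foot, 136 mm high. Origin at the middle of the underside, 115 mm in x behind the rail's middle line and exactly level with its station in the rail's y. Axes as the rail's
- magnifier: round magnifier, 93 mm lens ring upright on a round foot, 143 mm high, fixed behind the other outer station in the same way
- dropper_bottle: loose dropper bottle, 26 mm wide, 80 mm high, standing behind the rail between reader and magnifier. Origin under its middle

How it is judged:
By the outcome, as a careful person would: the job done as asked, in the order asked, and still so for the second after the job is handed in, with the robot touching nothing.
It also fails if it takes over 58 s, if anything falls off the work surface, if the arm or the gripper's body presses on something with over 40 N, if the wrist force passes 120 N, or if a joint passes its speed limit or range.

ROBOT

A 6-joint arm with a two-finger parallel gripper is mounted at the origin on a cart in front of the work surface, level with it; the furniture and walls round the work are solid. World frame = base frame: x ahead of the robot, y to its left, z up, the work surface at z = 0. Lengths are in m, angles in rad, forces in N, time in s.
With the tool pointing down it reaches from about 0.35 to 0.85 m from the base axis. Payload 8.1 kg.
Tool frame: the origin (TCP) lies between the finger pads; the fingertips stand 11 mm ahead of it and the grasp point (between the pads) lies 8 mm behind it (robot.tips_ahead is the distance from the TCP to the fingertips, in m); z points along the fingers, y is the line along which they close (so a half turn about z gives the same grasp; the last joint's range is limited). The gripper opens to 93 mm and grips with 3 to 60 N. Pads are 15 mm wide; open, the fingers measure 128 mm over their backs; the gripper's body (75 mm by 188 mm) begins 65 mm behind the grasp point.
Start: joints at [1.203, 0.13, 1.488, -0, 1.523, -0.085], TCP at [0.167, 0.576, 0.23] pointing down, gripper open.
Joint ranges: [-2.96, 2.96], [-0.89, 2.26], [0.02, 2.5], [-1.34, 4.48], [0, 2.73], [-2.66, 2.66]. Speed limits (rad/s): [2.39, 2.39, 2.79, 3.14, 3.14, 3.14].

INTERFACE

Orientations are given as a rotation vector (axis times angle).
In Python, from plant import robot gives the robot as it stands. The module is installed in compiled form; this text tells all that it offers.
- The arm moves only by the tool move_arm, never from a script. Its argument "deltas" is one flat list of numbers, 7 for each row, row after row: the shift along the tool's x, y, z in m, then the turn, a rotation vector about the tool's x, y, z in rad, then the opening, from 0 (shut) to 1 (fully open). A call has 1 to 12 rows; each row is the pose to reach, as a shift and turn from the pose commanded when the call began, along the tool's axes at that moment; what a row does not reach only later rows make up. A row lasts 1/8 s, in which the tool goes at most 62.5 mm and 10.7 degrees, less where a joint would pass 70% of its speed; a pose out of reach is approached as far as the arm can. A call with a gripper value outside its range is refused whole. The fingers move at their own pace and stop on an object; "squeeze" is the grip in N (left out, the last holds). Time passes only in rows, so rows that repeat a pose let the fingers close. It gives the time, the measured TCP pose, the force, the opening and the grip force at its end, in the units of the state.
- robot.read_state(): the state, without advancing time (a new reading comes with each control period).
- robot.read_camera(name): name is "scene" or "top" or "wrist"; returns (picture, depth): 480x640x3 uint8, red, green, blue; 480x640 float32, m along the optical axis (not along the pixel's ray), 0 where there is no reading.
- robot.camera_model(name): a dict with "K" (3x3 intrinsics, pixels), "R" (3x3) and "t" (3): a world point X has camera coordinates R X + t; the wrist camera has in their place "tool_from_camera" (4x4, takes a point from camera to tool coordinates, whose origin is the TCP and whose axes are the flange's). Camera axes: x right, y down, z forward; pixel columns grow to the right and rows downward; lengths in m; the calibration is good to about 2 mm. A picture is of the moment at which its call begins: read the wrist's pose just before it. camera_model takes no time and is no camera call.
- robot.close_job(): hands the job in; it is judged then, once.
Trained networks look in the newest picture that a camera, given by its name, has taken for a name from the list of things; names that differ only in an ending like _2 or _b are one class to them, and where a whole thing is asked for, a point or a joint stands for the part that bears it (a point fixed in the world has none). Each returns a list of dicts, best first, with "confidence" (0 to 1); they miss things now and then, are a little off and sometimes report something else, mostly with a low value. They report only what shows in the picture. A call takes as long as a camera call.
- robot.recognise(camera, label): "uv" ([column, row] in pixels, amid what is visible of it).
The state is a dict: "t": time; "q": joint angles; "dq": joint speeds; "joint_torque": joint torques, N m; "tool_pos": TCP position; "orientation": TCP orientation; "force": force on the tool from outside, world axes, zero at the start; "wrist_torque": the same for the moment, N m; "opening": finger opening in m; "gripper_force": force on a finger pad.
Only numpy, scipy, OpenCV 4.12 (cv2) and the standard library are available. Lean on these libraries where they do the work, as an engineer would, in place of code of your own. Each camera call takes 0.05 s, during which the arm holds its last target. There are 200 camera calls.

## Working session

There is one attempt and no reset: what is moved stays moved. The work goes in short steps, Python scripts to look and compute and a tool call to move; the robot and the scene stay as the last step left them, time stands still between calls to the robot, and variables do not carry over. Pictures are saved under pics/ and viewed, at most 10 in all, crops included, and the job is handed in when it is done.

Besides the shell and the picture viewer there is one more tool, called after "Call:" as name(argument=value, ...), one argument or row to a line, values as JSON. move_arm: Moves the arm, as the interface text tells. Its arguments: {"type":"object","properties":{"deltas":{"type":"array","items":{"type":"number"}},"squeeze":{"type":"number"}},"required":["deltas"]}

```bash
mkdir -p pics
cat > h.py <<'E'
import numpy as np, cv2
from plant import robot
from scipy.spatial.transform import Rotation as Ro
def cam(n):
    s=robot.read_state(); p,d=robot.read_camera(n); m=robot.camera_model(n); K=np.array(m['K'])
    if n=='wrist':
        T=np.array(m['tool_from_camera']); W=np.eye(4); W[:3,:3]=Ro.from_rotvec(s['orientation']).as_matrix(); W[:3,3]=s['tool_pos']; C=W@T
    else:
        R=np.array(m['R']);t=np.array(m['t']); C=np.eye(4);C[:3,:3]=R.T;C[:3,3]=-R.T@t
    return p,d,K,C
def pt(u,v,d,K,C):
    u=int(round(u));v=int(round(v));w=d[max(v-2,0):v+3,max(u-2,0):u+3];z=np.median(w[w>0]) if (w>0).any() else np.nan
    return C[:3,:3]@(np.linalg.inv(K)@[u,v,1]*z)+C[:3,3]
E
python3 - <<'E'
from h import *
np.set_printoptions(precision=4,suppress=True)
s=robot.read_state();print(s['t'],s['tool_pos'],s['orientation'],s['opening'],robot.tips_ahead)
ims=[]
for n in ['top','scene']:
    p,d,K,C=cam(n);np.savez(n,p=p,d=d,K=K,C=C)
    for l in ['rail','carrier_mid','knob_grip','reader','magnifier','dropper_bottle']:
        for r in robot.recognise(n,l)[:2]: print(n,l,r['confidence'],np.array(r['uv']),pt(*r['uv'],d,K,C))
    cv2.imwrite(f'pics/{n}1.png',p[:,:,::-1])
E
```

```text
0.0 [0.1672 0.5757 0.2286] [-0.4427 -3.1098  0.0028] 0.0934143988810452 0.011
top rail 0.58 [327.6 286.1] [ 0.5106 -0.1435  0.0334]
top carrier_mid 0.76 [320.  283.6] [ 0.5145 -0.1294  0.033 ]
top knob_grip 0.56 [319.8 306.7] [ 0.4714 -0.13    0.1169]
top reader 0.55 [247.6 214.6] [ 0.6228 -0.0161  0.1364]
top reader 0.22 [323.5 283.4] [ 0.5162 -0.1365  0.032 ]
top magnifier 0.88 [407.5 216.8] [ 0.6122 -0.2758  0.1398]
top dropper_bottle 0.56 [332. 223.] [ 0.6205 -0.1533  0.0509]
scene rail 0.92 [303.1 320.9] [ 0.5036 -0.1973  0.0274]
scene carrier_mid 0.9 [283.5 288.5] [ 0.5391 -0.119   0.0325]
scene knob_grip 0.58 [251.9 270.7] [ 0.4641 -0.1388  0.104 ]
scene reader 0.6 [276.6 204.9] [ 0.6081 -0.0327  0.1234]
scene reader 0.23 [282.1 286.6] [ 0.5391 -0.1145  0.0323]
scene magnifier 0.92 [403.2 282.7] [ 0.6111 -0.2901  0.0821]
scene dropper_bottle 0.89 [341.2 273.9] [ 0.6193 -0.165   0.0414]
```

View pics/top1.png

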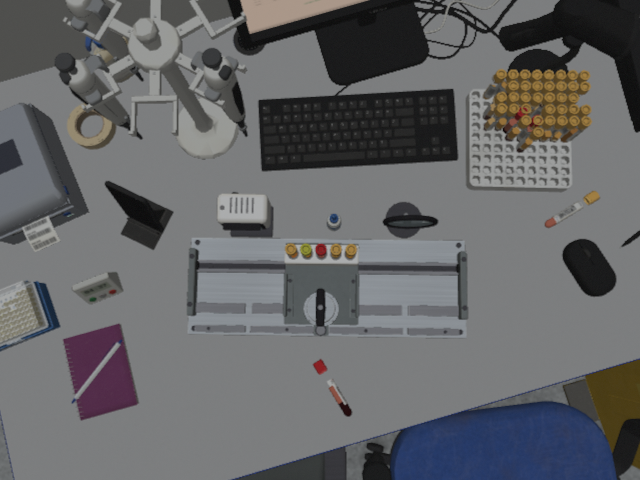

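View pics/scene1.png

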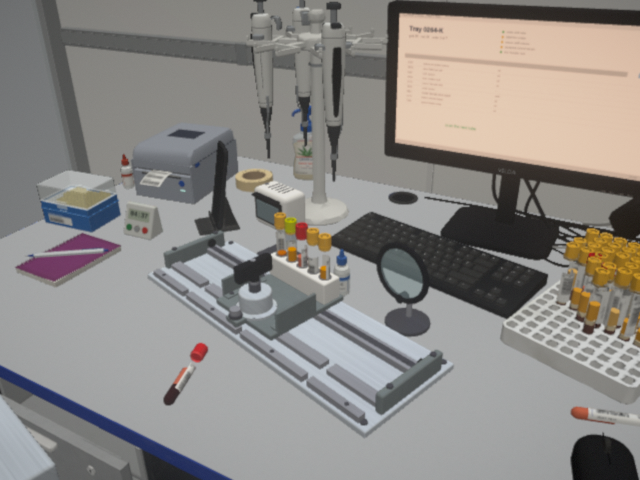

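The top view shows the white box-shaped reader on the left at about (244, 210) and the magnifier on the right at (410, 220). The bottle is at (333, 221), and the knob wing at (320, 307) lies along x. The scene view agrees, so the target is the left station. Next I fit the rail and carrier.

Run:
```python
from h import *
np.set_printoptions(precision=4,suppress=True)
z=np.load('top.npz');d,K,C,p=z['d'],z['K'],z['C'],z['p']
v,u=np.mgrid[:480,:640];P=np.stack([(u-K[0,2])/K[0,0]*d,(v-K[1,2])/K[1,1]*d,d],-1)@C[:3,:3].T+C[:3,3]
def blob(lo,hi,u0,u1,v0,v1,n):
    m=(P[...,2]>lo)&(P[...,2]<hi)&(u>=u0)&(u<u1)&(v>=v0)&(v<v1)
    q=P[m];r=cv2.minAreaRect(q[:,:2].astype(np.float32)*1000)
    print(n,len(q),q.mean(0),'rect mm/deg',r);return q
L=blob(.036,.046,180,205,235,345,'endL');R=blob(.036,.046,450,475,235,345,'endR')
blob(.028,.038,270,375,262,330,'plate')
blob(.095,.13,300,345,280,345,'wing')
blob(.120,.150,210,280,185,235,'reader')
blob(.120,.150,275,370,235,262,'tubes')
blob(.006,.018,180,475,230,345,'base')
s=robot.read_state();print(Ro.from_rotvec(s['orientation']).as_matrix())
```

```text
endL 455 [0.5232 0.098  0.0405] rect mm/deg ((524.01806640625, 97.37156677246094), (16.044208526611328, 118.84398651123047), 86.52479553222656)
endR 461 [ 0.5069 -0.381   0.0401] rect mm/deg ((507.2096252441406, -380.56329345703125), (15.532621383666992, 119.42780303955078), 89.73748016357422)
plate 3106 [ 0.5013 -0.1321  0.0332] rect mm/deg ((493.52734375, -131.6881561279297), (128.4873504638672, 115.72472381591797), 87.94081115722656)
wing 347 [ 0.4702 -0.1307  0.1142] rect mm/deg ((470.8165588378906, -130.6621551513672), (14.889543533325195, 60.18815231323242), 88.79827880859375)
reader 1768 [ 0.6298 -0.0069  0.1339] rect mm/deg ((629.4967041015625, -5.729705810546875), (84.27000427246094, 61.1788444519043), 88.92171478271484)
tubes 577 [ 0.5629 -0.1344  0.1356] rect mm/deg ((563.2687377929688, -133.36375427246094), (115.1552505493164, 18.26287078857422), 88.28974914550781)
base 14968 [ 0.5141 -0.1456  0.0111] rect mm/deg ((516.1867065429688, -143.73629760742188), (503.7710876464844, 204.45059204101562), 87.40013885498047)
[[-0.9603  0.279   0.    ]
 [ 0.279   0.9603  0.    ]
 [-0.      0.0001 -1.    ]]
```

Call:
move_arm(
  deltas=[-0.489,-0.594,0.02,0,0,-0.249,1,-0.489,-0.594,0.02,0,0,-0.249,1,-0.489,-0.594,0.02,0,0,-0.249,1,-0.489,-0.594,0.02,0,0,-0.249,1,-0.489,-0.594,0.02,0,0,-0.249,1,-0.489,-0.594,0.02,0,0,-0.249,1,-0.489,-0.594,0.02,0,0,-0.249,1,-0.489,-0.594,0.02,0,0,-0.249,1,-0.489,-0.594,0.02,0,0,-0.249,1,-0.489,-0.594,0.02,0,0,-0.249,1,-0.489,-0.594,0.02,0,0,-0.249,1,-0.489,-0.594,0.02,0,0,-0.249,1],
)

```text
t: 2.2
tool_pos: [0.4641, -0.1149, 0.2105]
orientation: [0.054, 3.14, -0.0]
force: [-0.0, 0.2, 0.3]
opening: 0.0933
gripper_force: 0.0
```

```bash
cat > wing.py <<'E'
from h import *
import sys
np.set_printoptions(precision=4,suppress=True)
p,d,K,C=cam('wrist');cv2.imwrite(f'pics/{sys.argv[1]}.png',p[:,:,::-1])
v,u=np.mgrid[:480,:640];P=np.stack([(u-K[0,2])/K[0,0]*d,(v-K[1,2])/K[1,1]*d,d],-1)@C[:3,:3].T+C[:3,3]
s=robot.read_state();print(s['t'],s['tool_pos'],Ro.from_rotvec(s['orientation']).as_matrix()[:,:2].T,s['q'],s['force'],s['opening'])
lo,hi=map(float,sys.argv[2:4])
m=(d>0)&(P[...,2]>lo)&(P[...,2]<hi)&(P[...,0]<.53)
n,lab,st,_=cv2.connectedComponentsWithStats(m.astype(np.uint8))
for i in range(1,n):
    if st[i,4]>300:
        q=P[lab==i];print(st[i],q.mean(0),cv2.minAreaRect(q[:,:2].astype(np.float32)*1000))
E
python3 wing.py w1 .100 .125
```

```text
2.25 [ 0.4654 -0.121   0.2095] [[-0.9993  0.037  -0.0009]
 [ 0.037   0.9993 -0.0038]] [-0.3584 -0.189   1.8381 -0.0034  1.4904 -1.8919] [-4.2516 -4.2109  0.0112] 0.0928144981424958
[ 282  212   24   93 2066] [ 0.4705 -0.1301  0.1143] ((473.0062561035156, -130.71165466308594), (15.655965805053711, 61.382476806640625), 87.82928466796875)
```

View pics/w1.png

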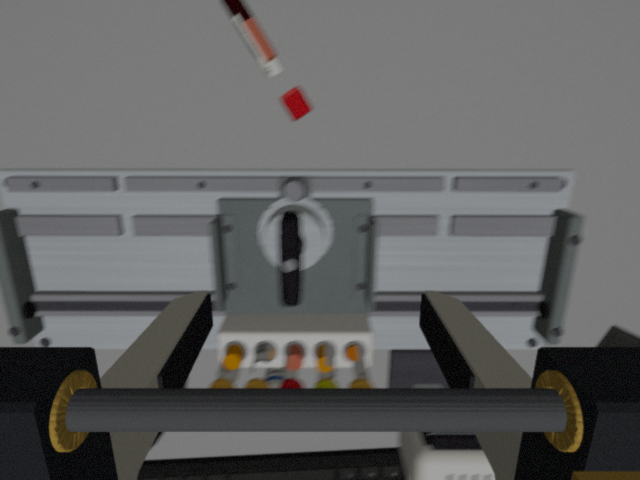

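The wrist view shows the wing at (290, 255), lying along x between the fingers, and the carrier is near mid-rail. This agrees with the top-camera fix. I'll let the arm settle.

Call:
move_arm(
  deltas=[0,0,0,0,0,0,1,0,0,0,0,0,0,1],
)

```text
t: 2.5
tool_pos: [0.4632, -0.1118, 0.2102]
orientation: [-0.052, -3.141, -0.001]
force: [-0.1, -0.7, 0.6]
opening: 0.0926
gripper_force: 0.0
```

Call:
move_arm(
  deltas=[-0.009,-0.0185,0.03,0,0,0,1,-0.009,-0.0185,0.07,0,0,0,1,-0.009,-0.0185,0.1,0,0,0,1,-0.009,-0.0185,0.114,0,0,0,1,-0.009,-0.0185,0.114,0,0,0,1,-0.009,-0.0185,0.114,0,0,0,1],
)

```text
t: 3.25
tool_pos: [0.4729, -0.1314, 0.0978]
orientation: [0.052, 3.139, -0.001]
force: [0.0, 0.3, 0.1]
opening: 0.093
gripper_force: 0.0
```

Centred on the wing; now I grip it.

Call:
move_arm(
  deltas=[0,0,0.001,0,0,0,0.3,0,0,0.001,0,0,0,0.1,0,0,0.001,0,0,0,0,0,0,0.001,0,0,0,0,0,0,0.001,0,0,0,0,0,0,0.001,0,0,0,0],
  squeeze=30,
)

```text
t: 4.0
tool_pos: [0.4718, -0.1314, 0.0951]
orientation: [-0.053, -3.141, -0.0]
force: [-0.1, -0.5, -0.4]
opening: 0.0369
gripper_force: 0.0
```

Call:
move_arm(
  deltas=[0,0,0,0,0,0,0,0,0,0,0,0,0,0,0,0,0,0,0,0,0,0,0,0,0,0,0,0],
)

```text
t: 4.5
tool_pos: [0.4718, -0.1315, 0.0951]
orientation: [-0.053, -3.141, 0.0]
force: [-0.2, 0.7, -0.6]
opening: 0.0138
gripper_force: 30.0
```

Call:
move_arm(
  deltas=[0,0.01,0,0,0,0,0,0,0.025,0,0,0,0,0,0,0.04,0,0,0,0,0,0,0.055,0,0,0,0,0,0,0.07,0,0,0,0,0,0,0.085,0,0,0,0,0,0,0.1,0,0,0,0,0,0,0.112,0,0,0,0,0,0,0.122,0,0,0,0,0,0,0.128,0,0,0,0,0,0,0.131,0,0,0,0,0,0,0.131,0,0,0,0,0],
)

```text
t: 6.0
tool_pos: [0.4763, 0.0, 0.0952]
orientation: [0.053, 3.141, 0.002]
force: [1.3, 2.2, -1.5]
opening: 0.0137
gripper_force: 30.0
```

Run:
```python
from h import *
np.set_printoptions(precision=4,suppress=True)
s=robot.read_state();print(s['t'],s['tool_pos'],s['q'],s['force'],s['wrist_torque'],s['opening'],s['gripper_force'])
p,d,K,C=cam('top');cv2.imwrite('pics/top2.png',cv2.resize(p[180:360,150:480,::-1],None,fx=2.4,fy=2.4))
v,u=np.mgrid[:480,:640];P=np.stack([(u-K[0,2])/K[0,0]*d,(v-K[1,2])/K[1,1]*d,d],-1)@C[:3,:3].T+C[:3,3]
m=(P[...,2]>.125)&(P[...,2]<.15)&(u>190)&(u<330)&(v>225)&(v<275)&(P[...,0]>.54)&(P[...,0]<.585)
q=P[m];print(len(q),q.mean(0),cv2.minAreaRect(q[:,:2].astype(np.float32)*1000))
```

```text
6.0 [0.4763 0.     0.0952] [-0.1084 -0.0986  1.9721  0.0011  1.268  -1.6458] [ 1.3089  2.1575 -1.4798] [ 0.5127 -0.4404 -0.0439] 0.01366349370478163 29.99947875738144
573 [ 0.568  -0.0041  0.136 ] ((568.114501953125, -3.9183349609375), (116.25543975830078, 18.63074493408203), 88.17158508300781)
```

Call:
move_arm(
  deltas=[0,0,0,0,0,0,0.5,0,0,0,0,0,0,0.5,0,0,0,0,0,0,0.5,0,0,0,0,0,0,0.5],
)

```text
t: 6.55
tool_pos: [0.4762, -0.0006, 0.0951]
orientation: [-0.053, -3.141, 0.0]
force: [0.5, -0.0, 0.5]
opening: 0.0455
gripper_force: 0.0
```

```bash
python3 wing.py w2 .100 .125
python3 - <<'E'
from h import *
p,d,K,C=cam('top')
v,u=np.mgrid[:480,:640];P=np.stack([(u-K[0,2])/K[0,0]*d,(v-K[1,2])/K[1,1]*d,d],-1)@C[:3,:3].T+C[:3,3]
m=(P[...,2]>.125)&(P[...,2]<.15)&(u>190)&(u<330)&(v>225)&(v<275)&(P[...,0]>.54)&(P[...,0]<.585)
q=P[m];print(len(q),q.mean(0),cv2.minAreaRect(q[:,:2].astype(np.float32)*1000))
E
```

```text
6.6 [ 0.4762 -0.0006  0.0951] [[-0.9994  0.0339  0.0001]
 [ 0.0339  0.9994 -0.    ]] [-0.1089 -0.0986  1.9722 -0.0001  1.2681 -1.6458] [0.1837 0.1774 0.6087] 0.04607183526297312
[ 298  258   41  131 4922] [0.4684 0.0002 0.1142] ((471.81048583984375, 0.08425712585449219), (15.621786117553711, 50.62644958496094), 88.12110900878906)
[ 204  306   57   75 1729] [ 0.4692 -0.0293  0.1136] ((471.9009094238281, -27.82229232788086), (22.958837509155273, 11.45682144165039), 42.99338912963867)
[ 371  306   57   75 1720] [0.4711 0.0275 0.1136] ((473.6703186035156, 25.735759735107422), (11.689271926879883, 22.963350296020508), 43.46534729003906)
572 [ 0.56812772 -0.00377254  0.13621001] ((568.1627197265625, -3.6748580932617188), (115.75602722167969, 18.548446655273438), 88.31561279296875)
```

View pics/w2.png

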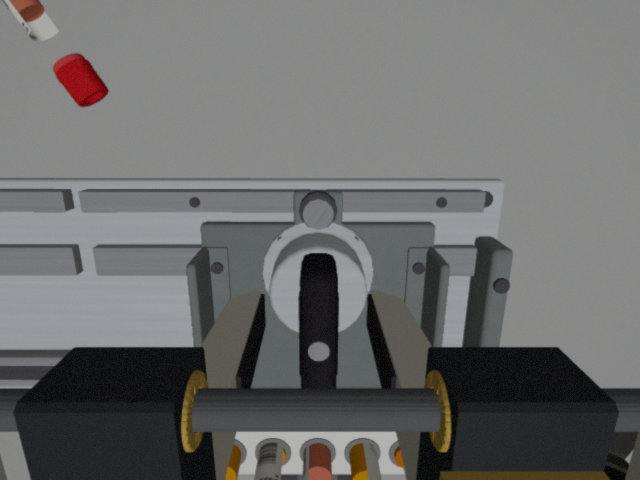

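The wrist view shows the wing at (318, 320), centred between the fingers, with the detent ball housing at (318, 210) over the strip and the carrier next to the left end block. The side load went to zero on release. I regrip and press.

Call:
move_arm(
  deltas=[0,0.0005,0,0,0,0,0,0,0.0005,0,0,0,0,0,0,0.0005,0,0,0,0,0,0,0.0005,0,0,0,0,0,0,0.0005,0,0,0,0,0,0,0.0005,0,0,0,0,0,0,0.0005,0.003,0,0,0,0,0,0.0005,0.006,0,0,0,0,0,0.0005,0.009,0,0,0,0,0,0.0005,0.011,0,0,0,0,0,0.0005,0.0115,0,0,0,0,0,0.0005,0.0115,0,0,0,0],
  squeeze=40,
)

```text
t: 8.15
tool_pos: [0.4765, 0.0001, 0.0841]
orientation: [0.053, 3.141, 0.0]
force: [-2.4, 2.8, 7.8]
opening: 0.0135
gripper_force: 40.0
```

Pressed 11 mm with about 8 N of spring force, so the pin is in its slot and the carrier is at the station. Now I turn it clockwise.

Call:
move_arm(
  deltas=[0,0,0,0,0,0.12,0,0,0,0,0,0,0.26,0,0,0,0,0,0,0.4,0,0,0,0,0,0,0.54,0,0,0,0,0,0,0.68,0,0,0,0,0,0,0.82,0,0,0,0,0,0,0.94,0,0,0,0,0,0,1.03,0,0,0,0,0,0,1.08,0,0,0,0,0,0,1.1,0,0,0,0,0,0,1.1,0,0,0,0,0,0,1.1,0],
)

```text
t: 9.65
tool_pos: [0.477, 0.0006, 0.0843]
orientation: [1.686, 2.65, 0.002]
force: [-1.6, 6.2, 7.3]
opening: 0.0139
gripper_force: 40.1
```

```bash
python3 -c "
from h import *
s=robot.read_state();print(s['tool_pos'],s['q'],s['force'],s['wrist_torque'],Ro.from_rotvec(s['orientation']).as_matrix()[:,1])"
```

```text
[0.4769646  0.00062237 0.08434254] [-1.07089960e-01 -8.42791606e-02  1.98009558e+00  1.15047429e-03
  1.24446502e+00 -5.45055186e-01] [-1.63625927  6.23632257  7.30487296] [1.10526242 0.38702044 0.35030253] [0.90577133 0.42376344 0.00168629]
```

Call:
move_arm(
  deltas=[0,0,0,0,0,0.03,0,0,0,-0.002,0,0,0.03,0,0,0,-0.004,0,0,0.03,0,0,0,-0.004,0,0,0.02,0.2,0,0,-0.004,0,0,0,0.6,0,0,-0.004,0,0,0,1,0,0,-0.004,0,0,0,1,0,0,-0.004,0,0,0,1,0,0,-0.004,0,0,0,1],
)

```text
t: 10.78
tool_pos: [0.4763, -0.0, 0.0876]
orientation: [1.687, 2.65, -0.0]
force: [-0.3, -0.0, -1.4]
opening: 0.0638
gripper_force: 0.0
```

Call:
move_arm(
  deltas=[0,0,-0.03,0,0,0,1,0,0,-0.07,0,0,0,1,0,0,-0.11,0,0,0,1,0,0,-0.13,0,0,0,1,0,0,-0.13,0,0,0,1,0,0,-0.13,0,0,0,1],
)

```text
t: 11.52
tool_pos: [0.4758, 0.0, 0.2164]
orientation: [-1.686, -2.649, 0.001]
force: [0.3, -0.2, -1.0]
opening: 0.0929
gripper_force: 0.0
```

```bash
python3 wing.py w3 .096 .125
```

```text
11.575 [0.4755 0.0001 0.216 ] [[-0.4232  0.906   0.0012]
 [ 0.906   0.4232 -0.002 ]] [-0.1077 -0.2038  1.839  -0.      1.5087 -0.5447] [ 0.1588 -0.6234 -0.1633] 0.0930691745686842
[ 307  196   23   90 1896] [0.4769 0.0023 0.1081] ((477.6636657714844, 0.48545074462890625), (15.390371322631836, 60.96992492675781), 25.49220085144043)
```

View pics/w3.png

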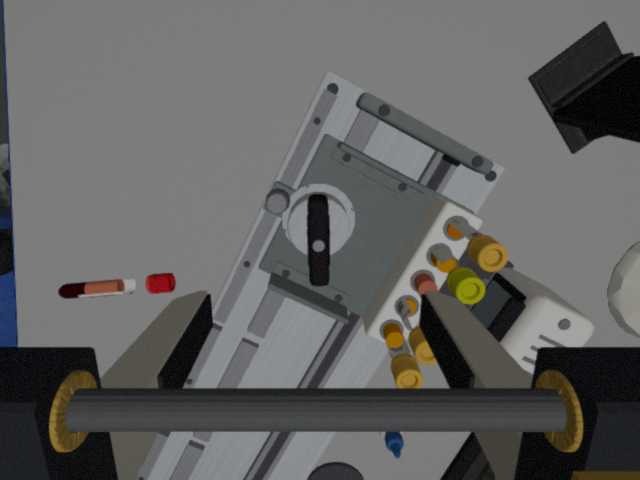

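The wrist view shows the wing at (318, 240), turned about 62° (1.08 rad). It sits about 6 mm lower than before and stays there with the gripper clear. The carrier is in front of the reader, and the bottle still stands at (394, 443).

```bash
python3 -c "
from plant import robot
print(robot.close_job())"
```

```text
the job is handed in; nothing more can be done
None
```

The carrier is at the left station in front of the barcode reader, the knob is locked (down about 6 mm, turned about 62° clockwise), the bottle still stands, and the job was handed in at about 11.6 s.

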